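# Sort two vial blocks into their rows and hold one against the sprung stop

## Robot

A 7-joint arm with a two-finger parallel gripper is mounted at the origin on the work surface. World frame = base frame: x ahead of the robot, y to its left, z up, the work surface at z = 0. Lengths are in m, angles in rad, forces in N, time in s.
With the tool pointing down it reaches from about 0.425 to 0.925 m from the base axis. Payload 6.8 kg.
Tool frame: the origin (TCP) lies at the very end of the fingers, on their centre line; the grasp point (between the pads) lies bot.hold_point_z behind it (bot.hold_point_z is the distance from the TCP to the grasp point, in m); x points along the fingers, z is the direction in which the jaws open and shut, and the axes are right-handed (so a half turn about x gives the same grasp; the last joint's range is limited). The gripper opens to 85 mm and grips with 20 to 120 N. Pads are 22 mm wide; open, the fingers measure 114 mm over their backs; the gripper's body (76 mm by 85 mm) begins 54 mm behind the grasp point. The pads swing forward as they close: fully open they stand 13 mm farther back than shut.
Start: joints at [-1.275, 0.477, 0.022, 1.555, -0.011, 1.109, -0.083], TCP at [0.265, 0.621, 0.231] pointing down, gripper open.
Joint ranges: [-2.96, 2.96], [-0.34, 2.1], [-1.41, 1.46], [0.24, 2.44], [-1.37, 4.51], [0.17, 1.92], [-2.96, 2.96]. Speed limits (rad/s): [2.39, 2.39, 3.14, 3.14, 3.14, 3.14, 3.14].

## Interface

Orientations are given as a unit quaternion [w, x, y, z].
In Python, from station import bot gives the robot as it stands.
- The arm moves only by the tool drive_tool, never from a script. Its arguments are lists of equal length, an entry for each row: "slide": the shift along the world's x, y, z in mm, a list of three; "turn": the turn, a rotation vector about the world's x, y, z in rad, a list of three; "gripper": the opening, from 0 (shut) to 1 (fully open). A call has 1 to 10 rows; each row is the pose to reach, as a shift and turn from the pose measured when the call began; what a row does not reach only later rows make up. A row lasts 1/10 s, in which the tool goes at most 50 mm and 8.59 degrees, less where a joint would pass 70% of its speed; a pose out of reach is approached as far as the arm can. A call with a gripper value outside its range is refused whole. The fingers move at their own pace and stop on an object; "squeeze" is the grip in N (left out, the last holds). Time passes only in rows, so rows that repeat a pose let the fingers close. It gives the time, the measured TCP pose, the force and the opening at its end, in the units of the state.
- bot.get_obs(): the state, without advancing time (a new reading comes with each control period).
- bot.read_camera(name): name is "side" or "top" or "wrist"; returns a dict with "color" (420x560x3 uint8, red, green, blue), "fovy" (degrees; the focal length in pixels is half the picture's height over the tangent of half this angle, whatever the lens; pixels are square), "cx", "cy" (the principal point, pixels), "R" (3x3) and "t" (3): a world point X has camera coordinates R X + t. Camera axes: x right, y down, z forward; pixel columns grow to the right and rows downward; lengths in m; the calibration is good to about 2 mm. The wrist camera is an equidistant fisheye: a pixel r from the principal point sees the ray r / f radians off the axis. A picture is of the moment at which its call begins. There is no depth.
- bot.hand_in(): hands the job in, once; it reports no verdict.
The state is a dict: "t": time; "q": joint angles; "joint_vel": joint speeds; "joint_torque": joint torques, N m; "eef_pos": TCP position; "tool_rot": TCP orientation; "contact_force": force on the tool from outside, world axes, zero at the start; "torque": the same for the moment, N m; "gripper_width": opening from 0.0 (shut) to 1.0 (fully open).
Only numpy, scipy, OpenCV 4.12 (cv2) and the standard library are available. Lean on these libraries where they do the work, as an engineer would, in place of code of your own. Each camera call takes 0.05 s, during which the arm holds its last target.

## Task

Two aluminium vial blocks of different length lie on the bench. First set the short one (three wells) down in the free place of the short row, beside the short block already there, and let it go; then set the long one (four wells) flat into the long row, between its rails. Push the long block along the row against the orange sprung stop until the black pointer stands in the green (about 8 newtons; never drive the stop to the end of its travel) and finish holding it there, steady, so that I can tighten the side screws: do not let go, and leave everything else where it is.

Things in the scene. Friction and masses are not known exactly. Their poses are not given: they have to be found in the camera images.
- block_short: Loose aluminium block with 3 dark wells in its top: 58 long (its x) x 36 wide (its y) x 42 high (mm), about 0.2 kg (varies). Origin: centre of its underside, z up. It is the same either way round. It starts lying flat on the bench, on the robot's left or right.
- block_long: Loose aluminium block with 4 wells, otherwise alike: 78 long (its x) x 36 wide (its y) x 42 high (mm), about 0.28 kg (varies). Origin: centre of its underside, z up. The same either way round. It starts on the bench, on the other side from the short one.
- short_tray: Short row: fixed dark plate 166 x 76 mm, 8 mm thick, on the bench, with two blue rails along its x, 42 mm apart inside, 7 mm thick, tops 16 mm above the bench, and 16 mm high end bars with inner faces at x = -71 and +71 mm. Origin: centre of the underside. block_done stands in the +x half; the free place is the -x half, 18 to 24 mm longer than a block. +x points away from the robot within 0.35 rad.
- block_done: A short block like block_short (58 x 36 x 42 mm), loose, already standing in the +x half of the short row; it stays there. Origin: centre of its underside.
- long_tray: Long row: fixed dark plate 76 mm wide, 8 mm thick, x from -115 to +108 mm, with two blue rails along its x from -109 to +6 mm, 42 mm apart inside, 7 mm thick, tops 16 mm above the bench; open at -x. Origin: on the underside, on the row's centre line. The orange stop faces -x, relaxed face at x = +10 mm. Push along +x, which points away from the robot within 0.35 rad.
- scale (a point): Middle of the green band of the scale (white, green, red along long_tray's +x) on top of the yellow spring housing behind the stop. The housing is fixed to the long row: 50 mm long (x = 55 to 105 mm of long_tray), 44 wide, its top 42 mm above the bench.
- stop_face (a point): Centre of the orange stop's face (34 mm wide, 12 to 44 mm above the bench), 28 mm above the bench. Moves with the stop along long_tray's +x; its axes are parallel to long_tray's.
- stop (a joint): Travel of the orange stop in m: 0 relaxed, grows as it is pushed in along long_tray's +x, end of travel 0.030. Spring 600 N/m (6 N at 10 mm, 8.4 N at 14 mm), almost no friction; it pushes back when let go. The pointer moves with it: green is 0.010 to 0.018.
- beaker: Loose glass beaker, 68 mm across, 85 mm high, in the middle, near the robot. Origin: centre of its underside. Leave it.
- screw_dish: Loose green dish 75 x 60 x 18 mm in the middle, between the two rows. Origin: centre of its underside. Leave it.
- jar: Loose white jar, 56 mm across, 70 mm high, on the left, beyond the block there. Origin: centre of its underside. Leave it.
- small_bottle: Loose glass bottle, 40 mm across, 80 mm high, on the right, beyond the block there. Origin: centre of its underside. Leave it.

How it is judged:
By the outcome, as a careful person would: the job done as asked, in the order asked, and still so for the second after the job is handed in, while the arm keeps its last pose, push and grip.
It also fails if it takes over 61 s, if anything falls off the work surface, if the arm or the gripper's body presses on something with over 40 N, if the wrist force passes 120 N, or if a joint passes its speed limit or range.

## Working session

There is one attempt and no reset: what is moved stays moved. The work goes in short steps, Python scripts to look and compute and a tool call to move; the robot and the scene stay as the last step left them, time stands still between calls to the robot, and variables do not carry over. Pictures are saved under pics/ and viewed, and the job is handed in when it is done.

Besides the shell and the picture viewer there is one more tool, called after "Call:" as name(argument=value, ...) on one line, values as JSON. drive_tool: Moves the arm, as the interface text tells. Its arguments: {"type":"object","properties":{"slide":{"type":"array"},"turn":{"type":"array"},"gripper":{"type":"array"},"squeeze":{"type":"number"}},"required":["slide","turn","gripper"]}

```bash
ls; mkdir -p pics; cat > h.py <<'E'
import numpy as np, cv2, json
from station import bot
def snap(name,fn):
    c=bot.read_camera(name); cv2.imwrite(f'pics/{fn}.png',c['color'][:,:,::-1])
    np.savez(f'pics/{fn}.npz',**{k:np.array(v) for k,v in c.items()}); return c
def load(fn): 
    d=np.load(f'pics/{fn}.npz'); return {k:d[k] for k in d.files}
def ray(c,u,v,fish=False):
    f=c['color'].shape[0]/2/np.tan(np.radians(float(c['fovy']))/2)
    a=(u-c['cx'])/f; b=(v-c['cy'])/f
    if fish:
        r=np.hypot(a,b); s=np.sin(r)/max(r,1e-9); d=np.array([a*s,b*s,np.cos(r)])
    else: d=np.array([a,b,1.])
    R=np.array(c['R']);t=np.array(c['t']); return -R.T@t, R.T@d
def plane(c,u,v,z,fish=False):
    o,d=ray(c,u,v,fish); return o+d*(z-o[2])/d[2]
def proj(c,X):
    f=c['color'].shape[0]/2/np.tan(np.radians(float(c['fovy']))/2)
    p=np.array(c['R'])@np.array(X)+c['t']; return p[0]/p[2]*f+c['cx'],p[1]/p[2]*f+c['cy']
E
python3 - <<'E'
from h import *
for n in ['top','side','wrist']:
    c=snap(n,n+'0'); print(n,c['fovy'],c['cx'],c['cy'],-np.array(c['R']).T@c['t'])
print(bot.get_obs(), bot.hold_point_z)
E
```

```text
pics
top 57.59962349759014 276.55660462619994 202.30682233007383 [0.42387726 0.013923   1.20828907]
side 47.47806528647948 275.1454290284814 198.94736468714996 [ 0.03728936 -0.78843343  0.76992567]
wrist 65.70646984690485 279.5529242820308 214.4796962566963 [0.19360377 0.65162144 0.37244462]
{'t': 0.15, 'q': array([-1.27509861,  0.47761185,  0.02236145,  1.55617198, -0.01151007,
        1.10929354, -0.08310209]), 'joint_vel': array([-1.02975014e-03, -3.57785270e-03,  8.27675113e-04, -3.23811566e-03,
       -4.60971723e-05, -3.82365012e-04, -6.12972421e-04]), 'joint_torque': array([ 2.53393337e-03, -5.96925688e+01,  1.61005765e+00, -2.81492651e+01,
        1.26177643e-02,  6.57078825e-03, -2.13137582e-05]), 'eef_pos': array([0.26505658, 0.62031403, 0.23057036]), 'tool_rot': array([ 0.58972746, -0.38986897,  0.59049036,  0.38928762]), 'contact_force': array([ 0.46969145,  0.4533965 , -0.2150289 ]), 'torque': array([0.03569072, 0.02666228, 0.02582289]), 'gripper_width': 0.9993110946504865} 0.0187
```

View pics/top0.png

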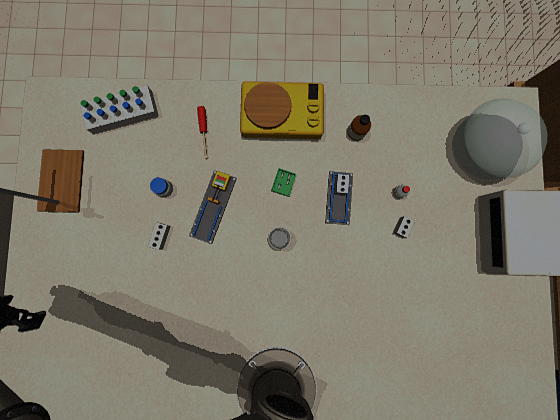

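View pics/side0.png

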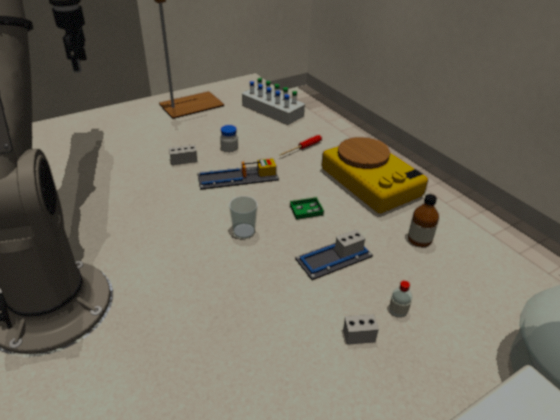

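View pics/wrist0.png

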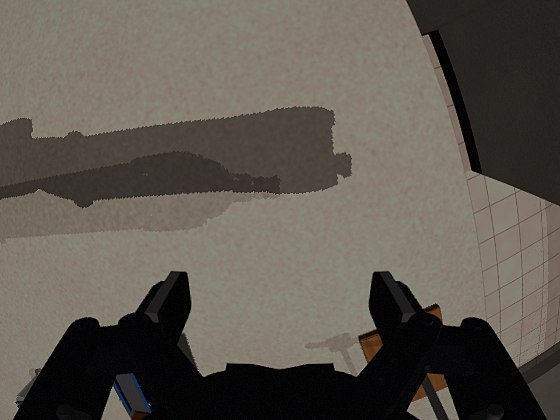

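The top view shows the short block at about (403,227), the long block at (159,235), the long row around (214,206) and the short row around (340,197). I'll zoom in to read edges.

```bash
python3 - <<'E'
from h import *
c=load('top0'); im=c['color'][:,:,::-1]
a=cv2.resize(im[160:260,130:230],None,fx=4,fy=4,interpolation=cv2.INTER_CUBIC)
b=cv2.resize(im[160:260,325:425],None,fx=4,fy=4,interpolation=cv2.INTER_CUBIC)
cv2.imwrite('pics/crop0.png',np.hstack([a,b]))
hsv=cv2.cvtColor(im,cv2.COLOR_BGR2HSV)
# bright blocks
def ctr(name,m,z,box):
    u0,v0,u1,v1=box; mm=np.zeros_like(m); mm[v0:v1,u0:u1]=m[v0:v1,u0:u1]
    cs,_=cv2.findContours(mm,cv2.RETR_EXTERNAL,cv2.CHAIN_APPROX_NONE)
    k=max(cs,key=cv2.contourArea); 
    P=np.array([plane(c,*p[0],z)[:2] for p in k],np.float32)
    r=cv2.minAreaRect(P*1000); print(name,r, cv2.boxPoints(r).round(0).tolist())
white=cv2.inRange(hsv,(0,0,175),(180,40,255))
cv2.imwrite('pics/w.png',white)
ctr('long',white,.042,(140,215,180,255)); ctr('short',white,.042,(390,212,420,242)); ctr('done',white,.042,(330,168,355,196))
blue=cv2.inRange(hsv,(100,90,40),(125,255,255))
for n,box in [('lt',(185,165,245,250)),('st',(322,165,360,230))]: ctr(n,cv2.dilate(blue,np.ones((5,5)))*1,.016,box)
E
```

```text
Traceback (most recent call last):
ValueError: max() iterable argument is empty
```

View pics/crop0.png

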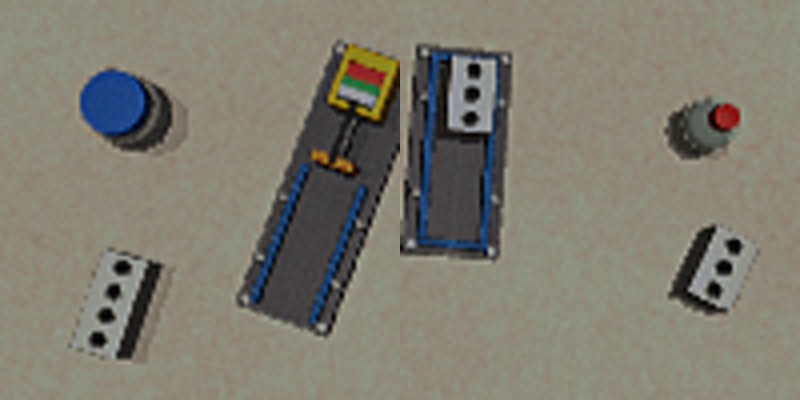

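```bash
python3 - <<'E'
from h import *
c=load('top0')
def P(n,u,v,z): 
    off=130 if u<400 else 325-100
    p=plane(c,u/4+off,v/4+160,z)[:2]*1000; print(n,p.round(0)); return p
def seg(n,a,b,z):
    A=P(n,*a,z);B=P(n,*b,z); d=A-B; print('  mid',((A+B)/2).round(0),'len',np.hypot(*d).round(0),'yaw',np.arctan2(d[1],d[0]).round(3))
seg('longwells',(122,267),(97,340),.042)
seg('shortwells',(734,246),(714,289),.042)
seg('donewells',(474,70),(470,119),.042)
seg('LT railL',(304,166),(255,300),.016)
seg('LT railR',(362,186),(315,322),.016)
seg('ST railL',(434,55),(423,245),.016)
seg('ST railR',(497,55),(488,245),.016)
P('scale',365,84,.042);P('stop',334,160,.044)
P('beaker',400-0.1,320,.085)
E
```

```text
longwells [476. 361.]
longwells [420. 377.]
  mid [448. 369.] len 58.0 yaw -0.276
shortwells [ 509. -396.]
shortwells [ 476. -380.]
  mid [ 492. -388.] len 37.0 yaw -0.446
donewells [ 641. -196.]
donewells [ 602. -193.]
  mid [ 622. -195.] len 39.0 yaw -0.078
LT railL [559. 231.]
LT railL [454. 265.]
  mid [506. 248.] len 111.0 yaw -0.307
LT railR [544. 185.]
LT railR [438. 217.]
  mid [491. 201.] len 112.0 yaw -0.294
ST railL [ 657. -169.]
ST railL [ 506. -161.]
  mid [ 581. -165.] len 151.0 yaw -0.052
ST railR [ 658. -219.]
ST railR [ 507. -212.]
  mid [ 583. -216.] len 151.0 yaw -0.046
scale [621. 182.]
stop [561. 203.]
beaker [440. 144.]
```

```bash
cat >> h.py <<'E'
from scipy.spatial.transform import Rotation as Ro
def tool():
    o=bot.get_obs(); q=np.array(o['tool_rot']); R=Ro.from_quat(np.r_[q[1:],q[0]]).as_matrix(); return o,np.array(o['eef_pos']),R
def turn_to(R,yaw):
    # target: tool x down, tool z horizontal, perpendicular to block x yaw; both choices
    out=[]
    for s in (1,-1):
        z=s*np.array([-np.sin(yaw),np.cos(yaw),0]); x=np.array([0,0,-1.]); y=np.cross(z,x)
        T=np.stack([x,y,z],1); out.append(Ro.from_matrix(T@R.T).as_rotvec())
    return out
E
python3 - <<'E'
from h import *
o,p,R=tool(); print(R.round(3)); 
for y in (-.446,-.05,-.276,-.3): print(y,[t.round(3) for t in turn_to(R,y)])
c=load('top0'); print(plane(c,279,239,.085),plane(c,403,190,.08),plane(c,161,186,.07))
for w in (bot.get_obs(),): print(w['q'])
c=load('wrist0'); print(np.array(c['R'])@R, np.array(c['R'])@p+c['t'])
E
```

```text
[[-0.    -0.92   0.393]
 [-0.001  0.393  0.92 ]
 [-1.    -0.    -0.001]]
-0.446 [array([ 0.001, -0.   , -0.042]), array([1.000e-03, 2.000e-03, 3.099e+00])]
-0.05 [array([ 0.001, -0.   ,  0.354]), array([-0.000e+00, -2.000e-03, -2.788e+00])]
-0.276 [array([ 0.001, -0.   ,  0.128]), array([-1.000e-03, -2.000e-03, -3.014e+00])]
-0.3 [array([ 0.001, -0.   ,  0.104]), array([-1.000e-03, -2.000e-03, -3.038e+00])]
[4.45776424e-01 2.88976463e-04 8.50000000e-02] [ 0.59994191 -0.3674468   0.08      ] [0.59695152 0.35846734 0.07      ]
[-1.27509861  0.47761185  0.02236145  1.55617198 -0.01151007  1.10929354
 -0.08310209]
[[ 1.01629821e-04  7.35992865e-04  9.99999724e-01]
 [-3.03649691e-01 -9.52783464e-01  7.32101897e-04]
 [ 9.52783740e-01 -3.03649682e-01  1.26652794e-04]] [-0.00056562  0.03122884  0.15886599]
```

Call:
drive_tool(slide=[[120, -150, 0], [180, -250, 0], [245, -350, 0], [270, -420, 0], [270, -420, 0], [270, -420, 0], [270, -420, 0], [270, -420, 0], [270, -420, 0], [270, -420, 0]], turn=[[0, 0, -0.04], [0, 0, -0.04], [0, 0, -0.04], [0, 0, -0.04], [0, 0, -0.04], [0, 0, -0.04], [0, 0, -0.04], [0, 0, -0.04], [0, 0, -0.04], [0, 0, -0.04]], gripper=[1, 1, 1, 1, 1, 1, 1, 1, 1, 1])

```text
t: 1.15
eef_pos: [0.5356, 0.1985, 0.2305]
tool_rot: [0.597, -0.378, 0.598, 0.378]
contact_force: [0.4, -0.1, -0.6]
gripper_width: 1.005
```

```bash
python3 - <<'E'
from h import *
c=snap('wrist','wrist1'); o,p,R=tool(); print(o['t'],p,R[:,2],o['joint_vel'].round(2))
E
```

```text
1.2 [0.54038834 0.18826175 0.23088114] [ 0.43950813  0.89822749 -0.0044691 ] [-0.04 -0.02  0.01  0.02  0.03  0.   -0.18]
```

View pics/wrist1.png

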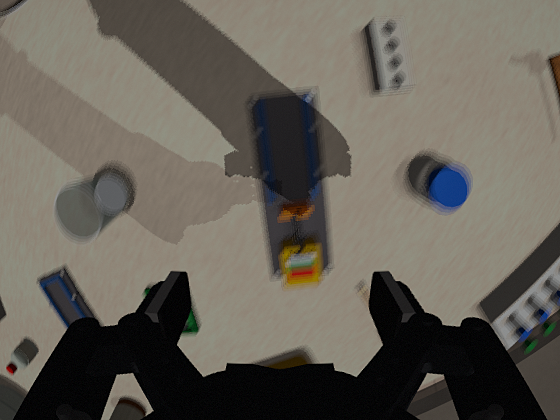

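The wrist view is motion-blurred, with the long row at about (290,180) and the long block at (388,55). I'll retake it now that the arm is at rest.

```bash
python3 - <<'E'
from h import *
c=snap('wrist','x');c=snap('wrist','wrist2'); o,p,R=tool(); print(o['t'],p,R[:,2])
im=c['color'][:,:,::-1]; cv2.imwrite('pics/crop2.png',cv2.resize(im[5:295,230:430],None,fx=2,fy=2,interpolation=cv2.INTER_CUBIC))
E
```

```text
1.3 [0.53679505 0.19572747 0.23047887] [ 0.43649584  0.89970241 -0.00263795]
```

View pics/crop2.png

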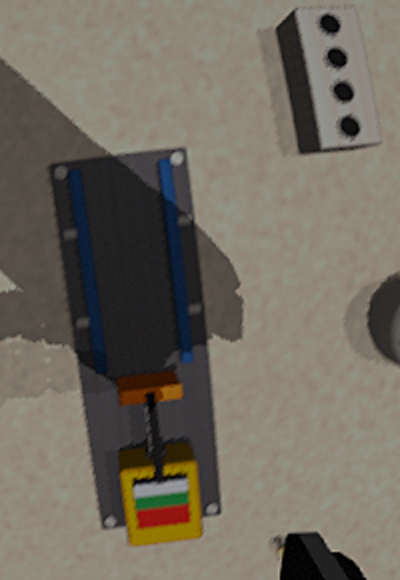

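```bash
cat >> h.py <<'E'
def rails(c,box,z=.016,lo=(100,110,30)):
    im=c['color'][:,:,::-1]; hsv=cv2.cvtColor(np.ascontiguousarray(im),cv2.COLOR_BGR2HSV)
    m=cv2.inRange(hsv,lo,(125,255,255)); u0,v0,u1,v1=box; mm=np.zeros_like(m); mm[v0:v1,u0:u1]=m[v0:v1,u0:u1]
    n,l,s,_=cv2.connectedComponentsWithStats(mm); out=[]
    for i in range(1,n):
        if s[i,4]<60: continue
        vs,us=np.where(l==i); P=np.array([plane(c,u,v,z,True)[:2]*1000 for u,v in zip(us,vs)])
        vx,vy,x0,y0=cv2.fitLine(P.astype(np.float32),cv2.DIST_HUBER,0,.01,.01).ravel()
        if vx<0: vx,vy=-vx,-vy
        t=(P-[x0,y0])@[vx,vy]; w=(P-[x0,y0])@[-vy,vx]
        print('comp',s[i],'c',P.mean(0).round(1),'yaw',round(float(np.arctan2(vy,vx)),4),'ends',(np.array([x0,y0])+np.outer([t.min(),t.max()],[vx,vy])).round(1).tolist(),'len',round(np.ptp(t),1),'w',round(np.ptp(w),1))
E
python3 - <<'E'
from h import *
c=load('wrist2'); rails(c,(245,70,350,200))
f=lambda n,u,v,z:print(n,(plane(c,u/2+230,v/2+5,z,True)*1000).round(1))
f('stoptop L',183,376,.044);f('stoptop R',119,376,.044)
for q in [(330,24),(337,58),(344,91),(350,126)]: f('well',*q,.042)
for q in [(297,9),(357,9),(382,143),(318,151)]: f('top corner',*q,.042)
f('green',161,500,.042)
for q in [(61,173),(178,158),(212,508),(110,522)]: f('screw',*q,.008)
E
```

```text
comp [309  84  18 103 669] c [507.6 253.1] yaw -0.3216 ends [[454.2, 270.9], [562.5, 234.8]] len 114.1 w 7.7
comp [264  90  20 102 669] c [491.6 207.2] yaw -0.3224 ends [[439.0, 224.8], [547.1, 188.7]] len 114.0 w 7.6
stoptop L [561.3 229.3  44. ]
stoptop R [546.7 199.1  44. ]
well [422.7 382.   42. ]
well [441.2 376.7  42. ]
well [458.9 372.1  42. ]
well [477.3 366.8  42. ]
top corner [409.1 368.5  42. ]
top corner [419.5 401.2  42. ]
top corner [491.9 380.5  42. ]
top corner [483.2 344.   42. ]
green [622.  189.4  42. ]
screw [437.  217.8   8. ]
screw [457.2 279.5   8. ]
screw [657.3 212.    8. ]
screw [637.5 150.6   8. ]
```

Call:
drive_tool(slide=[[0, -470, 0], [0, -470, 0], [0, -470, 0], [0, -470, 0], [0, -470, 0], [0, -470, 0], [0, -470, 0], [0, -470, 0], [0, -470, 0], [0, -470, 0]], turn=[[0, 0, 0], [0, 0, 0], [0, 0, 0], [0, 0, 0], [0, 0, 0], [0, 0, 0], [0, 0, 0], [0, 0, 0], [0, 0, 0], [0, 0, 0]], gripper=[1, 1, 1, 1, 1, 1, 1, 1, 1, 1])

```text
t: 2.3
eef_pos: [0.536, -0.278, 0.2305]
tool_rot: [0.599, -0.376, 0.601, 0.373]
contact_force: [0.5, -0.2, 1.0]
gripper_width: 1.0
```

```bash
python3 - <<'E'
from h import *
for i in range(3): c=snap('wrist','wrist3')
o,p,R=tool(); print(o['t'],p,R[:,2],o['q'].round(2),o['joint_vel'].round(3))
E
```

```text
2.45 [ 0.53656736 -0.27489321  0.23006721] [ 0.4383671   0.89879141 -0.00287845] [ 0.05  0.38  0.41  1.76 -0.17  1.04  1.64] [-0.041 -0.012 -0.045  0.018 -0.01   0.002 -0.011]
```

View pics/wrist3.png

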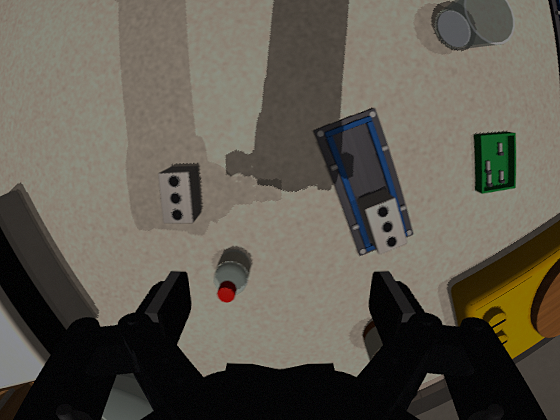

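The short block is at about (178,197) and the short row at (363,180), with block_done at its far end.

```bash
python3 - <<'E'
from h import *
c=load('wrist3'); im=c['color'][:,:,::-1]
a=cv2.resize(im[105:265,155:205],None,fx=3.6,fy=3.6,interpolation=cv2.INTER_CUBIC)
b=cv2.resize(im[105:265,305:425],None,fx=3.6,fy=3.6,interpolation=cv2.INTER_CUBIC)
cv2.imwrite('pics/crop3.png',np.hstack([a,b])); print(a.shape,b.shape)
rails(c,(310,100,420,262))
g=cv2.cvtColor(np.ascontiguousarray(im),cv2.COLOR_BGR2GRAY)
for box in [(163,170,190,224),(370,200,398,250)]:
    u0,v0,u1,v1=box; m=(g[v0:v1,u0:u1]<60).astype(np.uint8); n,l,s,ct=cv2.connectedComponentsWithStats(m)
    for i in range(1,n):
        if s[i,4]>25: 
            u,v=ct[i]+[u0,v0]; print(s[i],(u.round(1),v.round(1)),(plane(c,u,v,.042 if u0<200 else .05,True)*1000).round(1))
E
```

```text
(576, 180, 3) (576, 432, 3)
comp [ 325  116   82  136 1607] c [ 565.1 -188. ] yaw -0.2797 ends [[502.7, -176.1], [657.1, -220.5]] len 160.7 w 84.8
[ 0  0 27  5 66] (np.float64(175.5), np.float64(170.8)) [ 468.1 -368.3   42. ]
[ 6  6 10 11 82] (np.float64(173.4), np.float64(180.9)) [ 476.4 -375.9   42. ]
[ 8 23 10 11 76] (np.float64(175.1), np.float64(198.0)) [ 493.7 -384.1   42. ]
[ 9 40 11 10 81] (np.float64(176.8), np.float64(214.5)) [ 510.7 -392.2   42. ]
[ 0  0 17  7 66] (np.float64(375.6), np.float64(201.9)) [ 590.4 -191.6   50. ]
[ 8  7 10 10 76] (np.float64(382.6), np.float64(211.5)) [ 603.8 -188.3   50. ]
[13 22  9 10 72] (np.float64(387.1), np.float64(226.7)) [ 622.5 -189.7   50. ]
[ 0 28  7 22 84] (np.float64(371.9), np.float64(241.8)) [ 631.3 -211.6   50. ]
[17 37  9 10 67] (np.float64(391.2), np.float64(241.4)) [ 641.3 -191.1   50. ]
```

View pics/crop3.png

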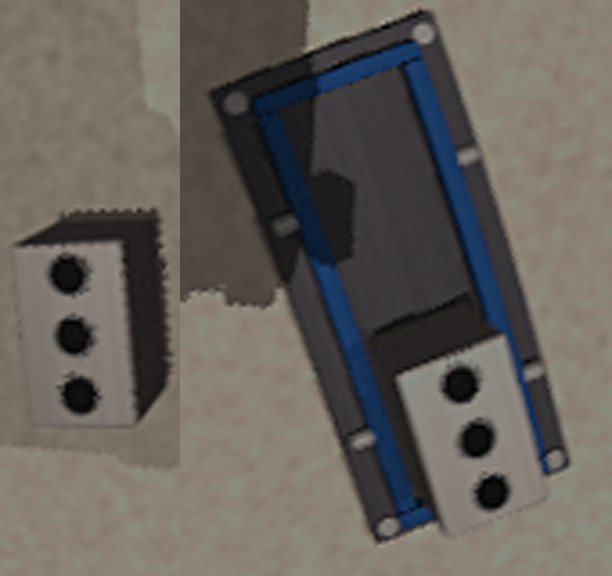

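```bash
python3 - <<'E'
from h import *
c=load('wrist3')
f=lambda n,u,v,z:(plane(c,(u-180)/3.6+305-.4,v/3.6+105-.4,z,True)*1000)[:2]
S=np.array([f('',*q,.009) for q in [(235,103),(424,33),(388,527),(556,460)]]); print(S.round(1),S.mean(0)); d=(S[2]+S[3]-S[0]-S[1]); print('yaw',np.arctan2(d[1],d[0]),'len',np.hypot(*d)/2)
for k in ((0,2),(1,3)): 
    d=S[k[1]]-S[k[0]]; print(np.arctan2(d[1],d[0]))
# rail top edges: left rail inner edge, right rail inner edge
im=c['color'][:,:,::-1]; hsv=cv2.cvtColor(np.ascontiguousarray(im),cv2.COLOR_BGR2HSV); m=cv2.inRange(hsv,(100,110,30),(125,255,255))
L=[];Rr=[]
for v in range(140,205,4):
    us=np.where(m[v,310:425])[0]+310
    if len(us)<4: continue
    k=np.where(np.diff(us)>4)[0]
    if len(k)!=1: continue
    a=us[:k[0]+1].mean(); b=us[k[0]+1:].mean(); L.append(plane(c,a,v,.016,True)[:2]*1000);Rr.append(plane(c,b,v,.016,True)[:2]*1000)
for A in (L,Rr):
    A=np.array(A); p=np.polyfit(A[:,0],A[:,1],1); print(p,'yaw',np.arctan(p[0]),A[0],A[-1])
E
```

```text
[[ 504.5 -212.9]
 [ 509.  -148.5]
 [ 658.4 -223.1]
 [ 663.1 -158.7]] [ 583.73863706 -185.78664835]
yaw -0.06631651020823755 len 154.3668620082332
-0.0666734387122783
-0.06595996561889297
[-6.80671074e-02 -1.70982488e+02] yaw -0.06796227739509682 [ 515.28250738 -206.43503632] [ 594.17646418 -211.44786365]
[-4.04686873e-02 -1.37774810e+02] yaw -0.040446616915056265 [ 536.5956278  -158.92313638] [ 618.43802874 -161.02388964]
```

Call:
drive_tool(slide=[[-43, -109, -20], [-43, -109, -60], [-43, -109, -110], [-43, -109, -140], [-43, -109, -170], [-43, -109, -200], [-43, -109, -216], [-43, -109, -216], [-43, -109, -216]], turn=[[0, 0, 0.01], [0, 0, 0.01], [0, 0, 0.01], [0, 0, 0.01], [0, 0, 0.01], [0, 0, 0.01], [0, 0, 0.01], [0, 0, 0.01], [0, 0, 0.01]], gripper=[1, 1, 1, 1, 1, 1, 1, 1, 1])

```text
t: 3.35
eef_pos: [0.4948, -0.3832, 0.0151]
tool_rot: [0.597, -0.379, 0.598, 0.377]
contact_force: [-0.3, 0.3, 0.9]
gripper_width: 1.004
```

```bash
python3 - <<'E'
from h import *
for i in range(1): c=snap('wrist','wrist4')
o,p,R=tool(); print(o['t'],p,R[:,2],o['contact_force'])
E
```

```text
3.4 [ 0.49505817 -0.38385587  0.01568884] [ 0.42845628  0.90355826 -0.00277367] [ 1.60158903 -0.26438917 -0.48953143]
```

View pics/wrist4.png

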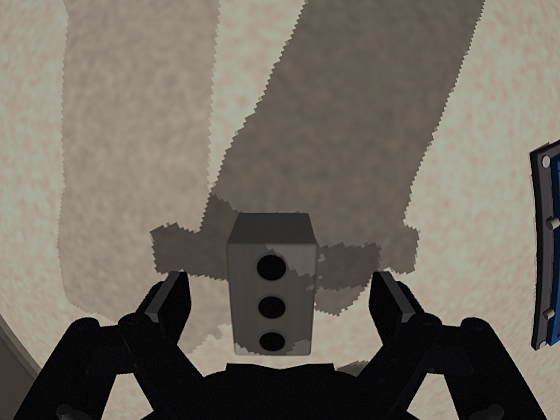

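The block sits between the open fingers with its wells at (272,267), (272,307) and (272,341), slightly left of the finger midline at column 280. I'll work out the offset.

```bash
python3 - <<'E'
from h import *
c=load('wrist4'); o,p,R=tool()
W=[plane(c,u,v,.042,True) for u,v in [(271.5,267),(272,307),(272,341)]]
for w in W: print((w*1000).round(1), ((w-p)@R*1000).round(1))
E
```

```text
[ 476.1 -377.1   42. ] [-26.4  20.   -2.1]
[ 493.3 -385.2   42. ] [-26.3   0.9  -2.1]
[ 510.4 -393.5   42. ] [-26.2 -18.1  -2.3]
```

Call:
drive_tool(slide=[[-1, -2, -1], [-1, -2, -1], [-1, -2, -1], [-1, -2, -1], [-1, -2, -1], [-1, -2, -1], [-1, -2, -1], [-1, -2, -1]], turn=[[0, 0, 0], [0, 0, 0], [0, 0, 0], [0, 0, 0], [0, 0, 0], [0, 0, 0], [0, 0, 0], [0, 0, 0]], gripper=[1, 0, 0, 0, 0, 0, 0, 0], squeeze=60)

```text
t: 4.2
eef_pos: [0.4943, -0.3862, 0.0153]
tool_rot: [0.598, -0.38, 0.598, 0.376]
contact_force: [-0.8, 0.4, 5.3]
gripper_width: 0.413
```

```bash
python3 - <<'E'
from h import *
for i in range(1): c=snap('wrist','wrist5')
o,p,R=tool(); print(o['t'],p,R[:,2],o['contact_force'],o['gripper_width'])
E
```

```text
4.25 [ 0.49432497 -0.38622003  0.01525304] [ 0.42862183  0.9034795  -0.0028505 ] [-0.01157944  0.81752872  5.83995726] 0.412510440743317
```

View pics/wrist5.png

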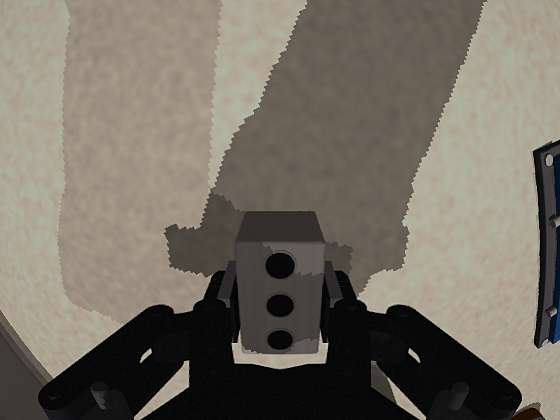

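```bash
python3 - <<'E'
from h import *
c=load('wrist5'); o,p,R=tool()
W=[plane(c,u,v,.042,True) for u,v in [(280,266),(280.5,306),(280.5,340)]]
for w in W: print((w*1000).round(1), ((w-p)@R*1000).round(1))
tgt=np.array([553.3,-183.8]); 
print(turn_to(R,-.066)[0])
E
```

```text
[ 476.6 -376.8   42. ] [-26.8  19.9   0.8]
[ 494.  -384.8   42. ] [-26.8   0.8   1.1]
[ 511.1 -392.8   42. ] [-26.7 -18.1   1.1]
[0.00378303 0.00315293 0.37696232]
```

Call:
drive_tool(slide=[[0, 0, 40], [0, 0, 75], [20, 60, 75], [35, 120, 75], [50, 170, 75], [59, 201, 75], [59, 201, 75], [59, 201, 75], [59, 201, 75]], turn=[[0, 0, 0], [0, 0, 0], [0, 0, 0.13], [0, 0, 0.26], [0, 0, 0.37], [0.0, 0.003, 0.377], [0.003, 0.003, 0.377], [0.003, 0.003, 0.377], [0.003, 0.003, 0.377]], gripper=[0, 0, 0, 0, 0, 0, 0, 0, 0])

```text
t: 5.15
eef_pos: [0.5525, -0.1865, 0.0899]
tool_rot: [0.516, -0.483, 0.517, 0.483]
contact_force: [0.1, -0.3, -2.0]
gripper_width: 0.414
```

```bash
python3 - <<'E'
from h import *
for i in range(2): c=snap('wrist','wrist6')
o,p,R=tool(); print(o['t'],p,R[:,2],o['contact_force'],o['gripper_width'])
E
```

```text
5.25 [ 0.55234902 -0.18758872  0.09011421] [ 0.06920434  0.99760062 -0.00193834] [ 0.37960255 -1.00918676 -2.36692051] 0.40849752253155075
```

View pics/wrist6.png

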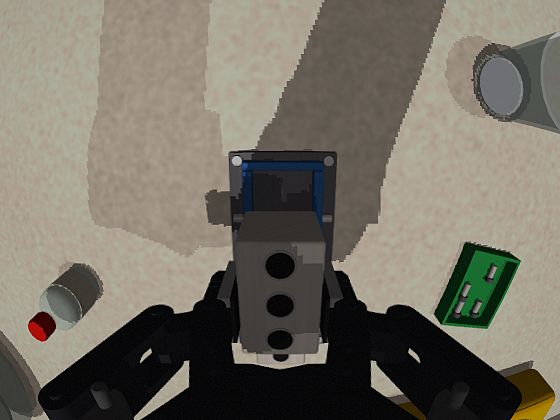

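```bash
python3 - <<'E'
from h import *
c=load('wrist6'); o,p,R=tool(); im=c['color'][:,:,::-1]
cv2.imwrite('pics/crop6.png',cv2.resize(im[140:230,220:350],None,fx=5,fy=5,interpolation=cv2.INTER_CUBIC))
for n,u,v,z in [('s',237,160,.009),('s',328.5,160,.009),('wm',280.5,306,.0415+p[2]-.0147)]:
    w=plane(c,u,v,z,True); print(n,(w*1000).round(1), ((w-p)@R*1000).round(1))
E
```

```text
s [ 504.1 -213.1    9. ] [ 81.2  46.3 -28.6]
s [ 508.4 -149.7    9. ] [81.1 46.5 34.9]
wm [ 551.8 -186.1  116.9] [-26.8   0.7   1.4]
```

View pics/crop6.png

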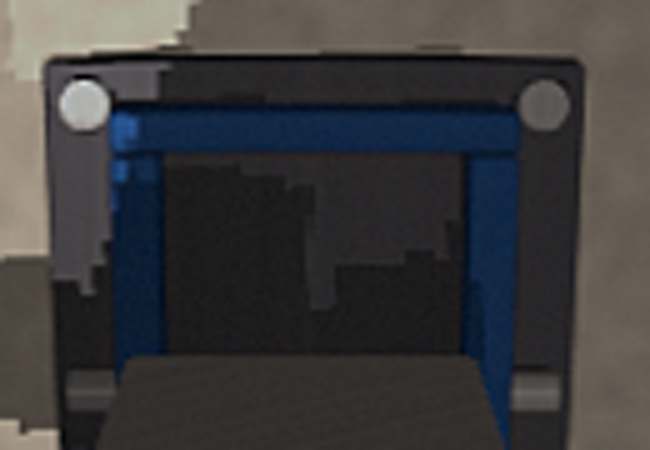

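Call:
drive_tool(slide=[[0, 2, -20], [0, 2, -40], [0, 2, -52], [0, 2, -60], [0, 2, -64], [0, 2, -66], [0, 2, -66], [0, 2, -66]], turn=[[0, 0, 0], [0, 0, 0], [0, 0, 0], [0, 0, 0], [0, 0, 0], [0, 0, 0], [0, 0, 0], [0, 0, 0]], gripper=[0, 0, 0, 0, 0, 0, 0, 0])

```text
t: 6.05
eef_pos: [0.5528, -0.1857, 0.0247]
tool_rot: [0.517, -0.483, 0.517, 0.482]
contact_force: [-0.7, 0.2, -1.1]
gripper_width: 0.408
```

```bash
python3 - <<'E'
from h import *
for i in range(1): c=snap('wrist','wrist7')
snap('side','side7')
o,p,R=tool(); print(o['t'],p,R[:,2],o['contact_force'],o['gripper_width'])
E
```

```text
6.15 [ 0.55273381 -0.18567182  0.02459922] [ 0.06912462  0.99760588 -0.00207472] [ 0.80471244 -0.4137545  -1.58033074] 0.41274330223916383
```

View pics/wrist7.png

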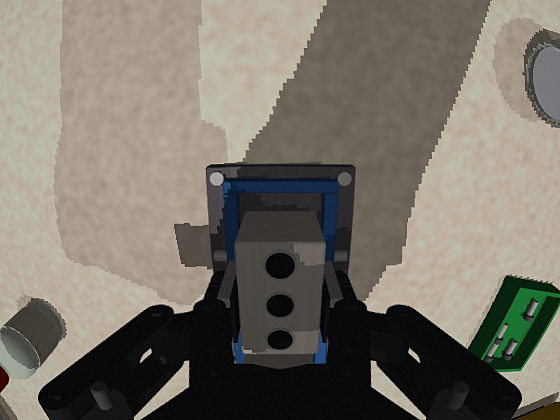

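Call:
drive_tool(slide=[[0, 0, -1], [0, 0, -2], [0, 0, -2], [0, 0, -2]], turn=[[0, 0, 0], [0, 0, 0], [0, 0, 0], [0, 0, 0]], gripper=[0, 0, 0, 0])

```text
t: 6.55
eef_pos: [0.5531, -0.1857, 0.0232]
tool_rot: [0.517, -0.483, 0.517, 0.482]
contact_force: [-1.7, 0.1, 5.6]
gripper_width: 0.407
```

Contact shows as +5.6 N in z at the expected height, so I'll release.

Call:
drive_tool(slide=[[0, 0, 0], [0, 0, 0], [0, 0, 0], [0, 0, 0], [0, 0, 0], [0, 0, 20], [0, 0, 60], [0, 0, 110], [0, 0, 110]], turn=[[0, 0, 0], [0, 0, 0], [0, 0, 0], [0, 0, 0], [0, 0, 0], [0, 0, 0], [0, 0, 0], [0, 0, 0], [0, 0, 0]], gripper=[0.9, 0.9, 0.9, 0.9, 0.9, 0.9, 0.9, 0.9, 0.9])

```text
t: 7.45
eef_pos: [0.5572, -0.1873, 0.1395]
tool_rot: [0.519, -0.486, 0.515, 0.478]
contact_force: [0.6, -0.1, 0.4]
gripper_width: 0.9
```

```bash
python3 - <<'E'
from h import *
for i in range(2): c=snap('wrist','wrist8')
o,p,R=tool(); print(o['t'],p,R[:,2],o['contact_force'],o['gripper_width'])
for n,t in [('lb',-.2715),('lt',-.322)]: print(n,turn_to(R,t)[0])
E
```

```text
7.55 [ 0.55392679 -0.1858115   0.13452601] [ 0.06912965  0.99760563 -0.00202673] [ 0.71052974  0.23376156 -0.80342716] 0.896935525318215
lb [ 0.00274253  0.00396794 -0.20231907]
lt [ 0.00284456  0.00390117 -0.25281897]
```

View pics/wrist8.png

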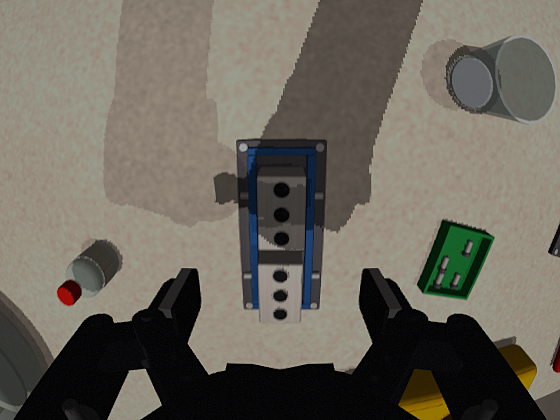

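The short block is down between the rails, its wells at (281,190) to (281,239), clear of block_done. Next, the long block.

Call:
drive_tool(slide=[[0, 30, 30], [0, 75, 60], [0, 125, 60], [0, 175, 60], [0, 225, 60], [0, 275, 60], [-15, 325, 60], [-30, 370, 60], [-45, 415, 60], [-60, 460, 60]], turn=[[0, 0, 0], [0, 0, -0.05], [0, 0, -0.1], [0, 0, -0.15], [0.003, 0.004, -0.2], [0.003, 0.004, -0.2], [0.003, 0.004, -0.2], [0.003, 0.004, -0.2], [0.003, 0.004, -0.2], [0.003, 0.004, -0.2]], gripper=[1, 1, 1, 1, 1, 1, 1, 1, 1, 1])

```text
t: 8.55
eef_pos: [0.4919, 0.2758, 0.1927]
tool_rot: [0.561, -0.428, 0.563, 0.429]
contact_force: [0.7, 0.4, -0.2]
gripper_width: 1.001
```

Call:
drive_tool(slide=[[-20, 48, 0], [-42, 98, 0], [-42, 98, -30], [-42, 98, -75], [-42, 98, -115], [-42, 98, -115], [-42, 98, -115]], turn=[[0, 0, 0], [0, 0, 0], [0, 0, 0], [0, 0, 0], [0, 0, 0], [0, 0, 0], [0, 0, 0]], gripper=[1, 1, 1, 1, 1, 1, 1])

```text
t: 9.25
eef_pos: [0.4494, 0.373, 0.0769]
tool_rot: [0.56, -0.429, 0.565, 0.428]
contact_force: [-0.7, 0.0, 0.7]
gripper_width: 1.003
```

```bash
python3 - <<'E'
from h import *
for i in range(2): c=snap('wrist','wrist9')
o,p,R=tool(); print(o['t'],p,R[:,2],o['contact_force'],o['gripper_width'])
im=c['color'][:,:,::-1]
g=cv2.cvtColor(np.ascontiguousarray(im),cv2.COLOR_BGR2GRAY)
m=(g[120:330,200:360]<60).astype(np.uint8); n,l,s,ct=cv2.connectedComponentsWithStats(m)
for i in range(1,n):
    if 60<s[i,4]<700:
        u,v=ct[i]+[200,120]; w=plane(c,u,v,.042,True); print(s[i],u.round(1),v.round(1),(w*1000).round(1),((w-p)@R*1000).round(1))
print(turn_to(R,-.2715)[0])
E
```

```text
9.35 [0.45106098 0.37443239 0.07938401] [2.65837283e-01 9.64017900e-01 1.62095193e-04] [-0.47879653 -0.64895371  0.39148925] 1.0059272661185112
[ 67  73  21  20 328] 277.5 202.4 [423.  380.9  42. ] [37.4 28.7 -1.2]
[ 91 135   9  16  64] 295.4 264.1 [463.5 381.   42. ] [ 37.4 -10.3   9.7]
[ 69 162  18  15 220] 277.3 289.0 [477.7 365.6  42. ] [ 37.4 -28.1  -1.4]
[-0.00038624 -0.00078694 -0.00242771]
```

View pics/wrist9.png

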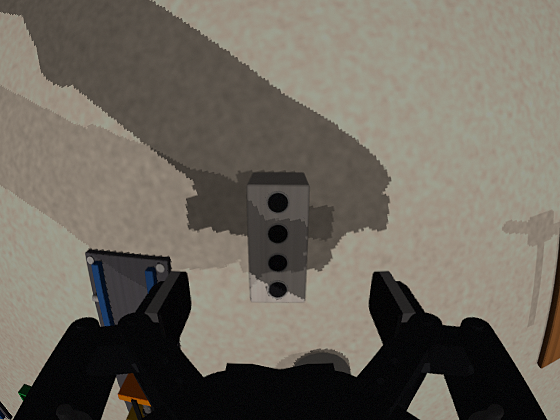

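Call:
drive_tool(slide=[[-1, -2, -30], [-1, -2, -55], [-1, -2, -64], [-1, -2, -64], [-1, -2, -64], [-1, -2, -64], [-1, -2, -64], [-1, -2, -64], [-1, -2, -64], [-1, -2, -64]], turn=[[0, 0, 0], [0, 0, 0], [0, 0, 0], [0, 0, 0], [0, 0, 0], [0, 0, 0], [0, 0, 0], [0, 0, 0], [0, 0, 0], [0, 0, 0]], gripper=[1, 1, 1, 0, 0, 0, 0, 0, 0, 0], squeeze=70)

```text
t: 10.35
eef_pos: [0.451, 0.3732, 0.0171]
tool_rot: [0.563, -0.428, 0.562, 0.429]
contact_force: [0.7, -0.3, 5.9]
gripper_width: 0.408
```

```bash
python3 - <<'E'
from h import *
for i in range(1): c=snap('wrist','wrist10')
o,p,R=tool(); print(o['t'],p,R[:,2],o['contact_force'],o['gripper_width'])
im=c['color'][:,:,::-1]
g=cv2.cvtColor(np.ascontiguousarray(im),cv2.COLOR_BGR2GRAY)
print(turn_to(R,-.322)[0])
E
```

```text
10.4 [0.45105027 0.3732728  0.01706635] [0.26591743 0.96399248 0.0025354 ] [-0.68625978 -1.16671485  4.98751624] 0.40875069445932327
[-0.00228558  0.00119892 -0.05284299]
```

View pics/wrist10.png

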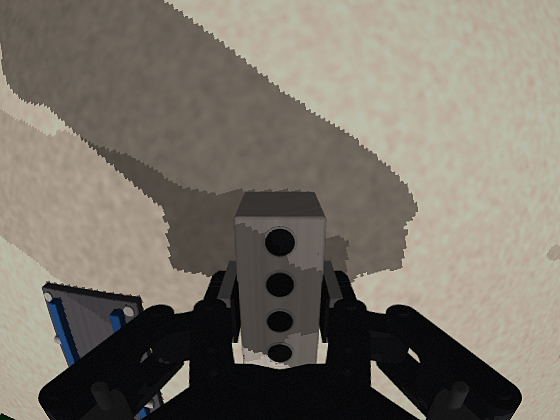

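Call:
drive_tool(slide=[[0, 0, 40], [0, 0, 75], [15, -45, 75], [30, -90, 75], [45, -130, 75], [54, -146, 75], [54, -146, 75], [54, -146, 75], [54, -146, 75]], turn=[[0, 0, 0], [0, 0, 0], [0, 0, -0.03], [-0.002, 0.001, -0.053], [-0.002, 0.001, -0.053], [-0.002, 0.001, -0.053], [-0.002, 0.001, -0.053], [-0.002, 0.001, -0.053], [-0.002, 0.001, -0.053]], gripper=[0, 0, 0, 0, 0, 0, 0, 0, 0])

```text
t: 11.3
eef_pos: [0.5043, 0.2288, 0.0921]
tool_rot: [0.573, -0.414, 0.573, 0.414]
contact_force: [0.2, 0.2, -3.2]
gripper_width: 0.407
```

```bash
python3 - <<'E'
from h import *
for i in range(2): c=snap('wrist','wrist11')
o,p,R=tool(); print(o['t'],p,R[:,2],o['contact_force'],o['gripper_width'])
im=c['color'][:,:,::-1]
cv2.imwrite('pics/crop11.png',cv2.resize(im[140:230,210:350],None,fx=5,fy=5,interpolation=cv2.INTER_CUBIC))
E
```

```text
11.4 [0.50434555 0.22882161 0.092037  ] [3.14256000e-01 9.49338013e-01 7.09553758e-04] [ 0.94556348  0.05539195 -3.6043849 ] 0.40983101849336134
```

View pics/wrist11.png

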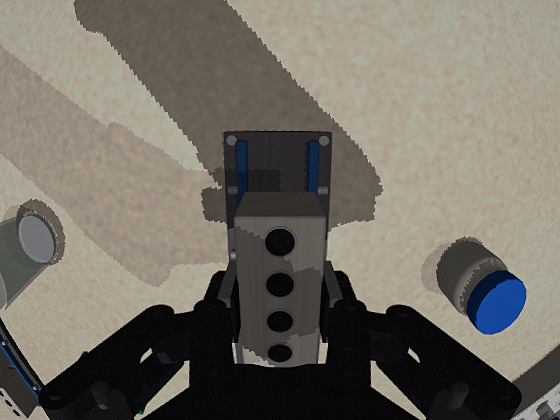

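View pics/crop11.png

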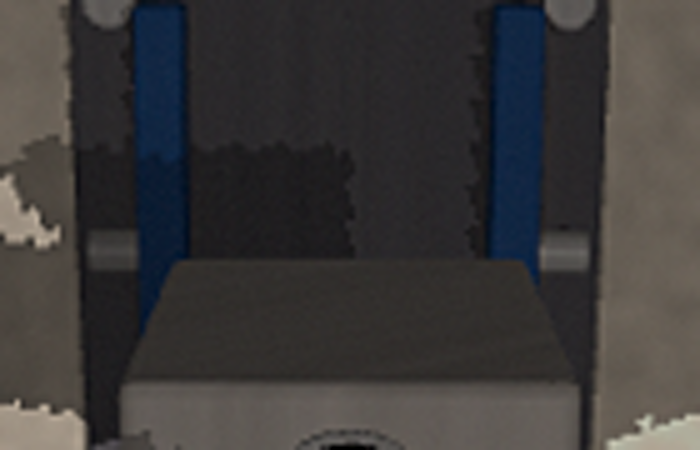

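```bash
python3 - <<'E'
from h import *
c=load('wrist11'); o,p,R=tool()
T=[]
for u,v in [(161,12),(519,12),(164,240),(515.5,240)]:
    w=plane(c,u/5+210-.4,v/5+140-.4,.016,True); T.append((w-p)@R*1000); print((w*1000).round(1),T[-1].round(1))
T=np.array(T); a=(T[0]+T[1])/2;b=(T[2]+T[3])/2; print(a,b,'yawerr',(b-a)[2]/(b-a)[1], R[:,2],R[:,1])
w=plane(c,280,284,p[2]-.017+.042,True);print(((w-p)@R*1000).round(1))
E
```

```text
[440.1 224.3  16. ] [ 76.   59.5 -24.6]
[455.2 269.8  16. ] [76.1 59.5 23.4]
[470. 214.  16.] [ 76.   28.  -24.9]
[485.2 260.1  16. ] [76.1 28.  23.6]
[76.06206285 59.48279619 -0.57256979] [76.04854588 27.96539784 -0.62396068] yawerr 0.0016305562350629025 [3.14256000e-01 9.49338013e-01 7.09553758e-04] [-9.49338261e-01  3.14255762e-01  4.27716034e-04]
[-25.   10.6   0.9]
```

Call:
drive_tool(slide=[[-0.5, -1.5, -20], [-0.5, -1.5, -40], [-0.5, -1.5, -52], [-0.5, -1.5, -60], [-0.5, -1.5, -64], [-0.5, -1.5, -65], [-0.5, -1.5, -65], [-0.5, -1.5, -65]], turn=[[0, 0, 0], [0, 0, 0], [0, 0, 0], [0, 0, 0], [0, 0, 0], [0, 0, 0], [0, 0, 0], [0, 0, 0]], gripper=[0, 0, 0, 0, 0, 0, 0, 0])

```text
t: 12.2
eef_pos: [0.5043, 0.2275, 0.0277]
tool_rot: [0.574, -0.414, 0.573, 0.414]
contact_force: [0.8, 0.3, -3.9]
gripper_width: 0.411
```

```bash
python3 - <<'E'
from h import *
c=snap('wrist','wrist12')
o,p,R=tool(); print(o['t'],p,R[:,2],o['contact_force'],o['gripper_width'])
E
```

```text
12.25 [0.50432561 0.22748578 0.02763983] [0.31437615 0.9492972  0.00156732] [-0.88579562 -0.08621124 -3.22021282] 0.4048279173557733
```

View pics/wrist12.png

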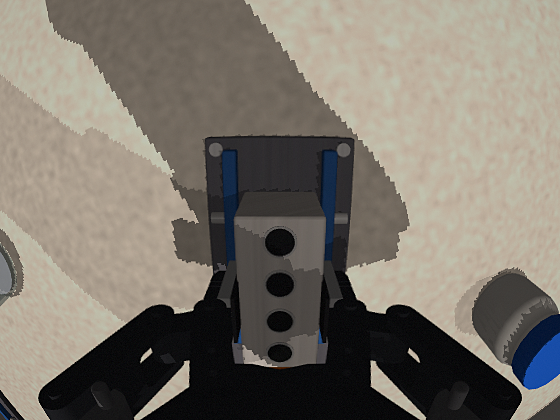

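Centred between the rails (rails at columns 230 and 330, wells at 280), about 2.5 mm above the plate. I'll lower until it touches.

Call:
drive_tool(slide=[[0, 0, -1], [0, 0, -2], [0, 0, -3], [0, 0, -3], [0, 0, -3]], turn=[[0, 0, 0], [0, 0, 0], [0, 0, 0], [0, 0, 0], [0, 0, 0]], gripper=[0, 0, 0, 0, 0])

```text
t: 12.75
eef_pos: [0.5044, 0.2276, 0.0251]
tool_rot: [0.574, -0.414, 0.573, 0.414]
contact_force: [-2.2, -1.0, 5.0]
gripper_width: 0.404
```

```bash
python3 - <<'E'
from h import *
o,p,R=tool(); print(o['t'],p,R,o['contact_force'],o['torque'],o['gripper_width'])
E
```

```text
12.75 [0.50443482 0.22757079 0.02507079] [[ 9.93649479e-04 -9.49274243e-01  3.14447809e-01]
 [ 1.63724850e-03  3.14449087e-01  9.49272928e-01]
 [-9.99998166e-01 -4.28415349e-04  1.86665000e-03]] [-2.21673828 -1.02666629  4.96546556] [-0.18278081  0.40825071 -0.02255162] 0.4036566348200891
```

Call:
drive_tool(slide=[[3, -1, 0], [7, -2.3, 0], [11, -3.7, 0], [14.2, -4.7, 0], [14.2, -4.7, 0]], turn=[[0, 0, 0], [0, 0, 0], [0, 0, 0], [0, 0, 0], [0, 0, 0]], gripper=[0, 0, 0, 0, 0])

```text
t: 13.25
eef_pos: [0.5196, 0.2227, 0.0251]
tool_rot: [0.574, -0.414, 0.572, 0.414]
contact_force: [-0.6, 1.2, 1.0]
gripper_width: 0.402
```

```bash
cat >> h.py <<'E'
def scaleview(fn):
    outs=[]
    for n,pt in (('top',[.621,.187,.042]),('side',[.59,.2,.042])):
        c=snap(n,fn+n); u,v=map(int,proj(c,pt)); im=c['color'][:,:,::-1]
        outs.append(cv2.resize(im[v-25:v+25,u-32:u+32],None,fx=6,fy=6,interpolation=cv2.INTER_CUBIC))
    cv2.imwrite(f'pics/{fn}.png',np.hstack(outs))
    o,p,R=tool(); d=np.array([np.cos(-.3205),np.sin(-.3205)])
    print(o['t'],p.round(4),'along',((p[:2]-[.5485,.2139])@d*1000).round(1),'F',o['contact_force'].round(1),'Falong',(o['contact_force'][:2]@d).round(2),o['gripper_width'])
E
python3 -c "
from h import *
scaleview('s1')"
```

```text
13.35 [0.5196 0.2227 0.0251] along -30.2 F [ 0.2 -0.2 -0.8] Falong 0.27 0.4070129439913728
```

View pics/s1.png

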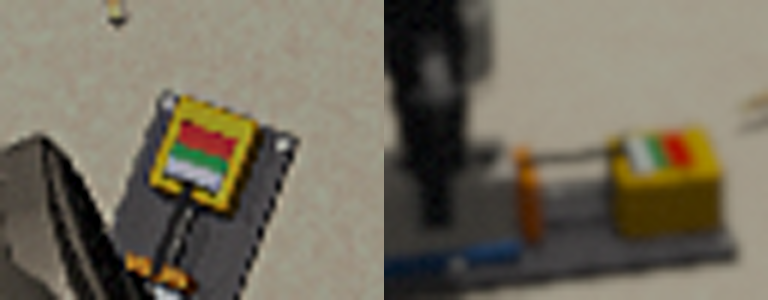

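Side view: the block's front edge is just short of the orange stop, and the pointer is at the start of the white. Continue gently.

Call:
drive_tool(slide=[[2.5, -0.8, -0.3], [5, -1.7, -0.3], [7.5, -2.5, -0.3], [7.5, -2.5, -0.3], [7.5, -2.5, -0.3]], turn=[[0, 0, 0], [0, 0, 0], [0, 0, 0], [0, 0, 0], [0, 0, 0]], gripper=[0, 0, 0, 0, 0])

```text
t: 13.85
eef_pos: [0.5257, 0.221, 0.0251]
tool_rot: [0.574, -0.413, 0.573, 0.415]
contact_force: [-7.2, 1.6, 9.4]
gripper_width: 0.408
```

```bash
python3 -c "
from h import *
scaleview('s2')"
```

```text
13.95 [0.5257 0.221  0.0251] along -23.9 F [-6.7  1.9  8.4] Falong -6.99 0.40836868367149826
```

View pics/s2.png

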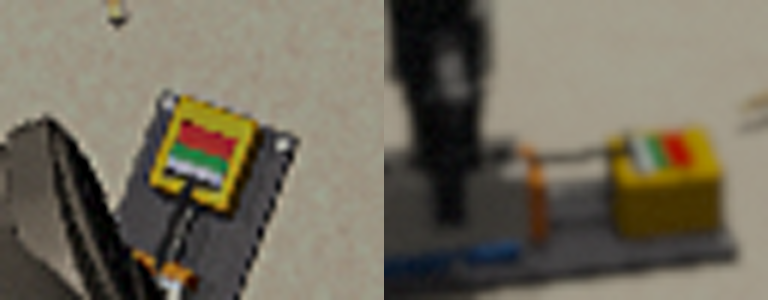

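Call:
drive_tool(slide=[[2, -0.7, 0.2], [4, -1.3, 0.2], [6, -2, 0.2], [7, -2.3, 0.2], [7, -2.3, 0.2], [7, -2.3, 0.2]], turn=[[0, 0, 0], [0, 0, 0], [0, 0, 0], [0, 0, 0], [0, 0, 0], [0, 0, 0]], gripper=[0, 0, 0, 0, 0, 0])

```text
t: 14.55
eef_pos: [0.5295, 0.2197, 0.0251]
tool_rot: [0.572, -0.413, 0.574, 0.416]
contact_force: [-10.5, 1.9, 9.4]
gripper_width: 0.403
```

```bash
python3 -c "
from h import *
scaleview('s3')"
```

```text
14.65 [0.5295 0.2197 0.0251] along -19.9 F [-10.3   2.6   9.8] Falong -10.63 0.40936688105403585
```

View pics/s3.png

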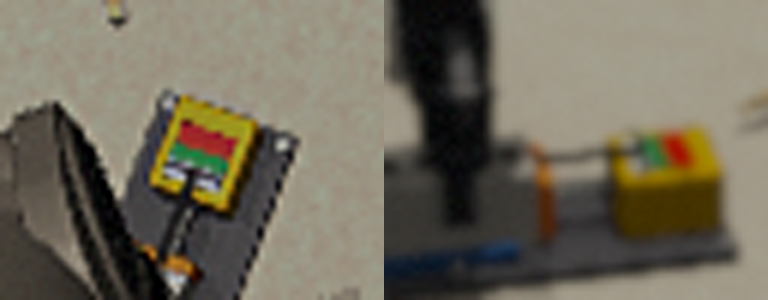

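Call:
drive_tool(slide=[[3, -1, 0.6], [4.5, -1.5, 0.6], [6, -2, 0.6], [6, -2, 0.6], [6, -2, 0.6]], turn=[[0, 0, 0], [0, 0, 0], [0, 0, 0], [0, 0, 0], [0, 0, 0]], gripper=[0, 0, 0, 0, 0])

```text
t: 15.15
eef_pos: [0.532, 0.2187, 0.0254]
tool_rot: [0.57, -0.412, 0.575, 0.418]
contact_force: [-10.6, 3.8, 7.5]
gripper_width: 0.403
```

```bash
python3 -c "
from h import *
scaleview('s4'); o,p,R=tool(); print(R[:,0])"
```

```text
15.25 [0.532  0.2187 0.0253] along -17.1 F [-11.6   3.8   8.5] Falong -12.22 0.40698826168882973
[-0.01132431  0.00229976 -0.99993323]
```

View pics/s4.png

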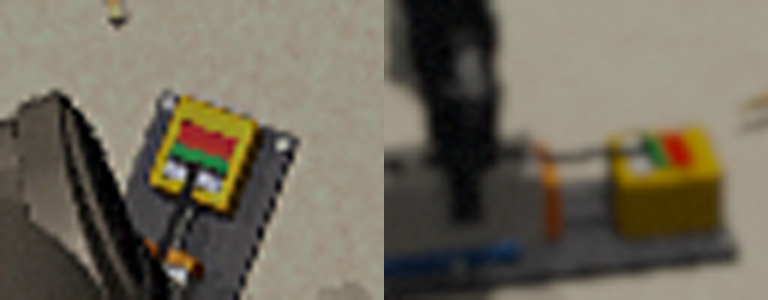

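```bash
python3 -c "
from h import *
o,p,R=tool(); print(turn_to(R,-.3205)[0],o['torque'])
for n in ('s1','s4'):
    c=load(n+'side'); hsv=cv2.cvtColor(c['color'],cv2.COLOR_RGB2HSV); m=cv2.inRange(hsv,(8,130,80),(16,255,255)); u,v=map(int,proj(c,[.57,.205,.028])); mm=np.zeros_like(m); mm[v-25:v+25,u-30:u+30]=m[v-25:v+25,u-30:u+30]
    vs,us=np.where(mm>0); print(n,u,v,us.size,us.mean(),vs.mean(),us.max())
    a=np.array(proj(c,[.55,.21,.028]));b=np.array(proj(c,[.55+.00949,.21-.00315,.028])); print('px per 10mm',b-a)
"
```

```text
[-0.00232255 -0.01131992 -0.00401699] [ 0.58432356  2.06265207 -0.06455611]
s1 245 167 38 254.47368421052633 163.68421052631578 271
px per 10mm [ 3.51635221 -0.40725241]
s4 245 167 33 258.0 163.72727272727272 271
px per 10mm [ 3.51635221 -0.40725241]
```

Call:
drive_tool(slide=[[2, -0.7, 0.3], [4, -1.3, 0.3], [6, -2, 0.3], [6.6, -2.2, 0.3], [6.6, -2.2, 0.3], [6.6, -2.2, 0.3]], turn=[[-0.001, -0.006, -0.003], [-0.002, -0.012, -0.004], [-0.003, -0.017, -0.004], [-0.003, -0.017, -0.004], [-0.003, -0.017, -0.004], [-0.003, -0.017, -0.004]], gripper=[0, 0, 0, 0, 0, 0])

```text
t: 15.85
eef_pos: [0.5334, 0.2183, 0.0251]
tool_rot: [0.572, -0.414, 0.574, 0.415]
contact_force: [-14.8, 3.5, 9.9]
gripper_width: 0.407
```

```bash
python3 -c "
from h import *
scaleview('s5'); o,p,R=tool(); print(R[:,0],R[:,2],o['torque'])
snap('wrist','wrist13')"
```

```text
15.95 [0.5334 0.2183 0.0251] along -15.7 F [-15.4   4.7  11.7] Falong -16.1 0.40774759910966657
[-3.33532300e-03 -3.93843464e-04 -9.99994360e-01] [ 0.31262164  0.94987668 -0.0014168 ] [ 1.02176008  3.10640631 -0.07970181]
```

View pics/s5.png

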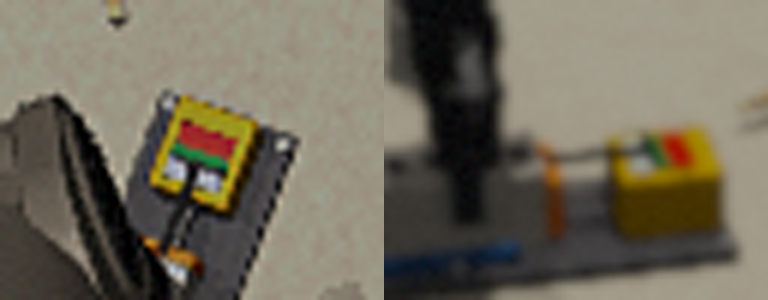

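View pics/wrist13.png

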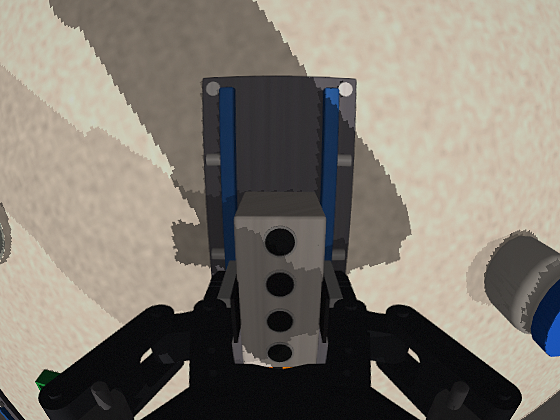

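Call:
drive_tool(slide=[[4.3, -1.4, 0.4], [4.3, -1.4, 0.7], [4.3, -1.4, 0.9], [4.3, -1.4, 0.9], [4.3, -1.4, 0.9]], turn=[[0, -0.008, 0], [0, -0.008, 0], [0, -0.008, 0], [0, -0.008, 0], [0, -0.008, 0]], gripper=[0, 0, 0, 0, 0])

```text
t: 16.5
eef_pos: [0.5335, 0.2182, 0.0251]
tool_rot: [0.572, -0.415, 0.573, 0.416]
contact_force: [-11.6, 3.8, 5.1]
gripper_width: 0.407
```

```bash
python3 -c "
from h import *
scaleview('s6'); o,p,R=tool(); print(R[:,0],R[:,2],o['torque'])"
```

```text
16.6 [0.5335 0.2182 0.0252] along -15.6 F [-10.9   3.7   4.2] Falong -11.48 0.40745235288854714
[-2.57578595e-03 -3.86655176e-04 -9.99996608e-01] [ 0.31075756  0.95048849 -0.00116796] [ 0.90031139  2.27030745 -0.06396766]
```

View pics/s6.png

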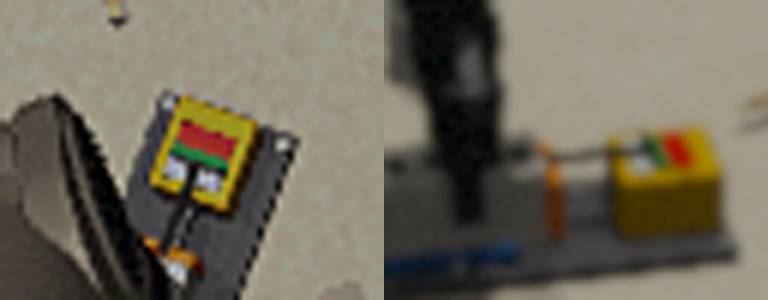

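Call:
drive_tool(slide=[[5, -1.7, 1], [6, -2, 1.1], [6.2, -2.1, 1.1], [6.2, -2.1, 1.1], [6.2, -2.1, 1.1]], turn=[[0, -0.01, 0], [0, -0.01, 0], [0, -0.01, 0], [0, -0.01, 0], [0, -0.01, 0]], gripper=[0, 0, 0, 0, 0])

```text
t: 17.1
eef_pos: [0.5349, 0.2176, 0.0251]
tool_rot: [0.572, -0.416, 0.572, 0.416]
contact_force: [-11.9, 3.9, 4.8]
gripper_width: 0.409
```

```bash
python3 -c "
from h import *
scaleview('s7'); o,p,R=tool(); print(R[:,0],R[:,2],o['torque'])"
```

```text
17.2 [0.5349 0.2176 0.0251] along -14.1 F [-12.8   4.7   3.8] Falong -13.59 0.405697057531581
[-8.98981492e-04 -4.87722578e-04 -9.99999477e-01] [ 3.08602239e-01  9.51190890e-01 -7.41345362e-04] [ 1.05710335  2.47100262 -0.00630587]
```

View pics/s7.png

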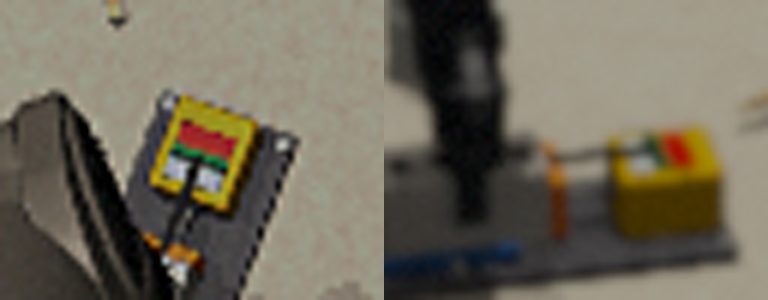

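```bash
python3 - <<'E'
from h import *
t=[load(n+'top')['color'][:,:,::-1] for n in ('s1','s4','s7')]
c=load('s7top'); u,v=map(int,proj(c,[.61,.19,.042])); print(u,v)
cv2.imwrite('pics/z7.png',np.hstack([cv2.resize(i[v-14:v+16,u-12:u+12],None,fx=11,fy=11,interpolation=cv2.INTER_NEAREST) for i in t]))
# phase correlation of stop patch, side view
for n in ('s2','s3','s4','s5','s6','s7'):
    A=load('s1side')['color'];B=load(n+'side')['color']
    o=[]
    for im in (A,B):
        hsv=cv2.cvtColor(im,cv2.COLOR_RGB2HSV).astype(float); w=((hsv[...,0]>5)&(hsv[...,0]<18)).astype(float)*hsv[...,1]*hsv[...,2]/255
        uu,vv=map(int,proj(load('s1side'),[.565,.205,.02])); s=np.zeros_like(w); s[vv-8:vv+9,uu-9:uu+11]=w[vv-8:vv+9,uu-9:uu+11]
        ys,xs=np.mgrid[:w.shape[0],:w.shape[1]]; o.append((s*xs).sum()/s.sum())
    print(n,'stop shift mm',round((o[1]-o[0])/.3516,1))
E
```

```text
218 184
s2 stop shift mm 3.5
s3 stop shift mm 7.0
s4 stop shift mm 9.6
s5 stop shift mm 11.1
s6 stop shift mm 11.6
s7 stop shift mm 13.0
```

View pics/z7.png

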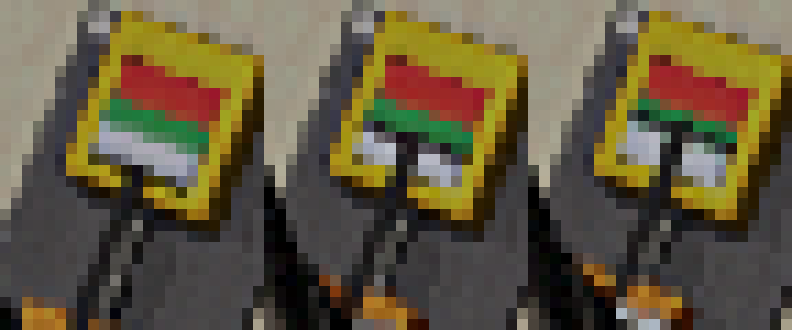

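The stop reads 13.0 mm from the side view and 13.8 mm from the tool position, and the pointer's crossbar is in the green. Next: check that the hold is steady and the rest of the scene is undisturbed.

```bash
python3 - <<'E'
from h import *
for i in range(4):
    for k in range(3): snap('side','y')
    o,p,R=tool(); print(o['t'],p.round(4),o['contact_force'].round(1),o['joint_vel'].round(3).max(),o['gripper_width'].round(3))
c=snap('top','top14')
a=load('top0')['color'][:,:,::-1]; b=c['color'][:,:,::-1]
cv2.imwrite('pics/cmp.png',np.vstack([cv2.resize(i[150:260,130:430],None,fx=2.6,fy=2.6) for i in (a,b)]))
E
```

```text
Traceback (most recent call last):
AttributeError: 'float' object has no attribute 'round'
```

View pics/y.png

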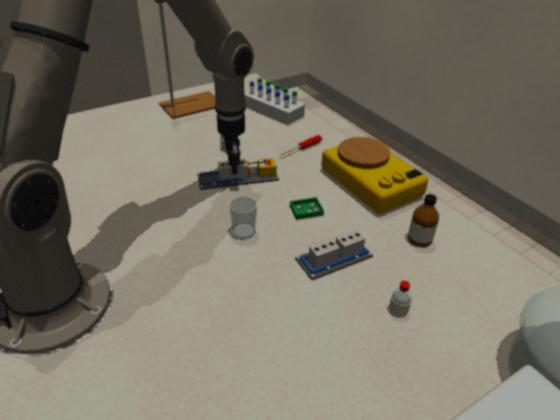

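```bash
python3 - <<'E'
from h import *
for i in range(4):
    for k in range(3): snap('side','y')
    o,p,R=tool(); print(o['t'],p.round(4),o['contact_force'].round(1),abs(o['joint_vel']).max().round(3),o['gripper_width'])
c=snap('top','top14')
a=load('top0')['color'][:,:,::-1]; b=c['color'][:,:,::-1]
cv2.imwrite('pics/cmp.png',np.vstack([cv2.resize(i[150:260,130:430],None,fx=2.6,fy=2.6) for i in (a,b)]))
E
```

```text
17.5 [0.5349 0.2176 0.0251] [-11.5   4.6   4.1] 0.002 0.4090291502992948
17.65 [0.535  0.2176 0.0251] [-11.6   4.9   4.1] 0.002 0.408658915466947
17.8 [0.535  0.2176 0.0251] [-12.1   4.8   4.2] 0.001 0.40709545827809496
17.95 [0.5349 0.2176 0.0251] [-11.9   4.7   3.4] 0.002 0.40690324029305625
```

View pics/cmp.png

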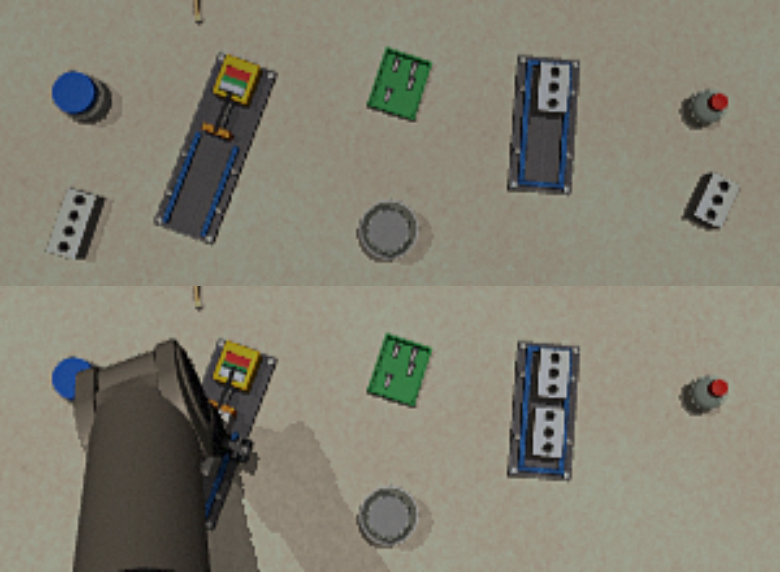

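The hold is steady, the short block is seated in its row, and nothing else has moved, so I'm handing in.

```bash
python3 -c "
from station import bot
print(bot.hand_in())"
```

```text
the job is handed in; nothing more can be done
None
```

The short block is in the free place of the short row and released. The long block lies flat between its rails and is gripped and held against the sprung stop, with the pointer in the green. I handed the job in at about 18 s.

**Last checks**
- **Stop travel:** 13.0 mm from the side camera and 13.8 mm from the tool position, so about 8 N of spring force. The top view shows the pointer's crossbar in the green. The largest travel I saw was far below the 30 mm end.
- **Steadiness:** over the last 0.45 s the tool stayed within 0.1 mm and the joint speeds were about 0.002 rad/s.
- **Rest of the scene:** the before and after top views show block_done, the dish, beaker and bottle unmoved. The arm covers part of the jar in the last view, but what is visible has not moved.

**Disagreements**
- **Wrist force:** it reads 12–13 N along the row, above the spring's 8 N. I put the rest down to friction on the plate, because the tool still presses down with about 4 N.
- **Grip angle:** the gripper is turned about 0.006 rad from the row's measured direction, well within the rail clearance, and I left it so.

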